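# Tuck a slide carrier under the viewer's hold-down flap and hold it flat

### The arm

A 6-joint arm with a two-finger parallel gripper is mounted at the origin on the work surface. World frame = base frame: x ahead of the robot, y to its left, z up, the work surface at z = 0. Lengths are in mm, angles in rad, forces in N, time in s.
With the tool pointing down it reaches from about 350 to 975 mm from the base axis. Payload 7.1 kg.
Tool frame: the origin (TCP) lies at the very end of the fingers, on their centre line; the grasp point (between the pads) lies 19 mm behind it; y points along the fingers, x is the direction in which the jaws open and shut, and the axes are right-handed (so a half turn about y gives the same grasp; the last joint's range is limited). The gripper opens to 88 mm and grips with 3 to 60 N. Pads are 20 mm wide; open, the fingers measure 115 mm over their backs; the gripper's body (75 mm by 178 mm) begins 61 mm behind the grasp point.
Start: joints at [-1.137, 0.423, 1.63, -0, 1.089, -0.019], TCP at [273.442, -561.991, 222.675] pointing down, gripper open.
Joint ranges: [-3, 3], [-0.9, 2.11], [0.09, 2.58], [-1.31, 4.45], [0.11, 2.69], [-2.54, 2.54]. Speed limits (rad/s): [2.39, 2.39, 3.01, 3.14, 3.14, 3.14].

### API

Orientations are given as a rotation vector (axis times angle).
In Python, from workcell import ctrl gives the robot as it stands. The module is installed in compiled form; this text tells all that it offers.
- The arm moves only by the tool carry_out, never from a script. Its arguments are lists of equal length, an entry for each row: "delta_pos": the shift along the tool's x, y, z in cm, a list of three; "rotation": the turn, a rotation vector about the tool's x, y, z in rad, a list of three. In form: {"delta_pos": [[dx, dy, dz], ...], "rotation": [[wx, wy, wz], ...]}. A call has 1 to 12 rows; each row is the pose to reach, as a shift and turn from the pose commanded when the call began, along the tool's axes at that moment; what a row does not reach only later rows make up. A row lasts 1/12 s, in which the tool goes at most 41.7 mm and 7.16 degrees, less where a joint would pass 70% of its speed; a pose out of reach is approached as far as the arm can. A call with a gripper value outside its range is refused whole. "hand" is the closure in counts, from 0 (fully open) to 255 (shut), set as the call begins (left out, the last holds). The fingers move at their own pace and stop on an object; the grip force is fixed at half the most. Time passes only in rows, so rows that repeat a pose let the fingers close. It gives the time, the measured TCP pose, the force and the opening at its end, in the units of the state.
- ctrl.get_obs(): the state, without advancing time (a new reading comes with each control period).
- ctrl.get_image(name): name is "scene" or "top" or "wrist"; returns the picture (480x640x3 uint8, red, green, blue); there is no depth.
- ctrl.camera_info(name): a dict with "fov_y" (degrees; the focal length in pixels is half the picture's height over the tangent of half this angle, whatever the lens; pixels are square), "cx", "cy" (the principal point, pixels), "R" (3x3) and "t" (3): a world point X has camera coordinates R X + t; the wrist camera has in their place "T_tool_cam" (4x4, takes a point from camera to tool coordinates, whose origin is the TCP and whose axes are the tool frame's). Camera axes: x right, y down, z forward; pixel columns grow to the right and rows downward; lengths in mm; the calibration is good to about 2 mm. A picture is of the moment at which its call begins: read the wrist's pose just before it. camera_info takes no time and is no camera call.
- ctrl.close_job(): hands the job in, once; it reports no verdict.
The state is a dict: "t": time; "qpos": joint angles; "qvel": joint speeds; "joint_torque": joint torques, N m; "ee_pos": TCP position; "orientation": TCP orientation; "ft_force": force on the tool from outside, world axes, zero at the start; "moment": the same for the moment, N m; "width": finger opening in mm.
Only numpy, scipy, OpenCV 4.12 (cv2) and the standard library are available. Lean on these libraries where they do the work, as an engineer would, in place of code of your own. Each camera call takes 0.05 s, during which the arm holds its last target.

### The job

Pick up the narrow slide carrier and, from the front, tuck its far edge under the hinged hold-down flap of the slide viewing station until it meets the stop, without lifting the flap. Then press the carrier's grip end down flat onto the deck against the sprung bar and finish while still holding it pressed there; it springs up if let go. Leave the wide carrier and everything else on the bench where it is.

Things in the scene. Friction and masses are not known exactly. Their poses are not given: they have to be found in the camera images.
- carrier_grip (a point): Centre of the NARROW slide carrier's upright grip rib: 12 mm thick along x, 44 mm wide along y, from 4 to 52 mm above the plate's underside; pinch it along x. This point is 28 mm above the underside, 128 mm behind the far edge, 12 mm ahead of the rear end, mid width. Axes are the carrier's: x towards the far edge. It starts flat on the bench on either side of the station.
- carrier_nose (a point): Middle of the narrow carrier's far edge, on its underside; this edge goes under the flap. The carrier is an aluminium plate 140 mm long (x), 60 mm wide (y), 4 mm thick, about 0.15 kg, with two glass slides side by side on it (the similar wide carrier carries three).
- carrier_tail (a point): Middle of the narrow carrier's rear edge, on its underside, at the end with the rib.
- station: Slide viewing station, fixed white box, 300 x 180 mm; origin on the bench, x from its open front to its rear hood, z up. Flat deck 40 mm above the bench, front edge at x = -140 mm. Two rails 9 mm high along x from -85 to 60 mm, inner faces at y = -36 and 36 mm: the carrier goes between them. Hood: x = 64 to 160 mm, 74 mm above the bench.
- flap_lip (a point): Middle of the free edge of the hold-down flap, on its underside; closed it is 9 mm above the deck, at station x = -10 mm. The flap is a steel plate 70 mm long, 100 mm wide, 2.5 mm thick, 0.12 kg, hinged at its rear (station x = 60 mm) and kept down by its own weight only.
- deck_stop (a point): Middle of the front face of the fixed stop under the flap, at deck height: station x = 27 mm, 37 mm behind the lip. The carrier's far edge meets it when fully home.
- deck_bar (a point): Point at deck height under the middle of the sprung bar, a round cross bar 10 mm in diameter, 50 mm long (along y), at station x = -90 mm. Left alone its top is 6 mm above the deck; it pushes up with 2 N, rising to 4 N when pressed level with the deck, so an unheld carrier's rear end stands up about 6 mm.
- flap (a joint): Opening angle of the hold-down flap, rad; 0 = down on the rails, grows as the lip lifts (0.06 rad is about 4 mm at the lip).
- bar (a joint): How far the sprung bar is pushed down, m; 0 = up, 0.006 = level with the deck.
- wide_carrier: The WIDE slide carrier, to be left alone: same plate and rib as the narrow one but 104 mm wide; origin at the centre of its underside, x towards the edge away from the rib.
- tube_rack: Grey rack of small capped tubes, 70 x 110 x 50 mm, origin under its centre; bystander.
- slide_box: Flat closed slide box, 92 x 77 x 36 mm, origin under its centre; bystander.
- bottle_a: Clear bottle, 70 mm diameter, 150 mm high, origin under its centre; bystander.
- bottle_b: Amber jar, 56 mm diameter, 110 mm high, origin under its centre; bystander.
- pipette: Hand pipette lying on the bench, about 260 mm long, 30 mm high, origin on the bench under its middle; bystander.
Mind the look-alikes: they are no part of the job. Leave any blue look-alike of the part that bears carrier_grip alone.

How it is judged (in metres and radians):
On the way, in this order (a step that is already met when the one before it is completed fails the run):
1. the narrow carrier is lifted clear of the bench (height (world z) of carrier_tail above 0.03 m), for 0.1 s.
2. its far edge is under the flap, close to the stop (x of carrier_nose in the frame of station above 0.019 m and z of carrier_nose in the frame of station between 0.037 and 0.045 m and y of carrier_nose in the frame of station between -0.012 and 0.012 m), for 0.2 s.
At the end, for the whole second after the job is handed in: Far edge under the flap, between the rails (12 mm off centre at most), within 8 mm of the stop; rear end within 2.5 mm of the deck, sprung bar down at least 3.5 mm; flap down (under 0.03 rad); carrier still, the fingers on it with over 2 N (all of step 2 and z of carrier_tail in the frame of station below 0.0425 m and value of joint bar above 0.0035 m and value of joint flap below 0.03 rad and contact force between the fingers and carrier above 2 N and linear speed of carrier below 0.02 m/s); the arm keeps its last pose, push and grip.
It fails at once if the flap is lifted (more than 0.085 rad, 6 mm at its lip) (value of joint flap above 0.085 rad).
It fails at once if the wide carrier is moved more than 20 mm (distance of wide_carrier from where it was at the start of the episode above 0.02 m).
It fails at once if a bystander is moved more than 25 mm (distance of any of tube_rack, bottle_a, bottle_b, slide_box, pipette from where it was at the start of the episode above 0.025 m).
It also fails if it takes over 42 s, if anything falls off the work surface, if the arm or the gripper's body presses on something with over 40 N, if the wrist force passes 120 N, or if a joint passes its speed limit or range.

## Working session

There is one attempt and no reset: what is moved stays moved. The work goes in short steps, Python scripts to look and compute and a tool call to move; the robot and the scene stay as the last step left them, time stands still between calls to the robot, and variables do not carry over. Pictures are saved under pics/ and viewed, and the job is handed in when it is done.

Besides the shell and the picture viewer there is one more tool, called after "Call:" as name(argument=value, ...) on one line, values as JSON. carry_out: Moves the arm, as the interface text tells. Its arguments: {"type":"object","properties":{"delta_pos":{"type":"array","items":{"type":"array","items":{"type":"number"}}},"rotation":{"type":"array","items":{"type":"array","items":{"type":"number"}}},"hand":{"type":"number"}},"required":["delta_pos","rotation"]}

```bash
mkdir -p pics
python3 - <<'E'
from workcell import ctrl
import cv2
print(ctrl.get_obs())
for n in ("scene","top","wrist"):
    print(n,ctrl.camera_info(n))
for n in ("scene","top"):
    cv2.imwrite(f"pics/{n}0.png",ctrl.get_image(n)[:,:,::-1])
E
```

```text
{'t': 0.0, 'qpos': array([-1.13701061e+00,  4.23826917e-01,  1.63071488e+00, -3.73159285e-05,
        1.08859796e+00, -1.89755968e-02]), 'qvel': array([ 1.26098562e-05,  3.51039762e-05,  3.76741166e-04, -2.18244815e-03,
        5.69269294e-04, -1.33292512e-03]), 'joint_torque': array([ 1.28262636e-05, -5.44631732e+01, -2.73664856e+01,  6.43030135e-02,
        2.25366186e-02, -1.04359674e-04]), 'ee_pos': array([ 273.19321707, -561.49322054,  221.90062101]), 'orientation': array([-1.38918434,  0.87052775, -0.86837383]), 'ft_force': array([ 0.03717534, -0.83159396, -0.37769036]), 'moment': array([ 0.00807273, -0.03590347, -0.02471653]), 'width': 87.60922683534932}
scene {'fov_y': 57.70918214883302, 'cx': 318.1879407548688, 'cy': 232.29173145961883, 'R': array([[ 0.09701431,  0.99520978,  0.01207117],
       [ 0.70210733, -0.05983596, -0.70955264],
       [-0.70543144,  0.07731202, -0.70454903]]), 't': array([  44.4283625 , -290.06350123, 1600.37039067])}
top {'fov_y': 55.11035735730062, 'cx': 316.26945163772143, 'cy': 231.88451624502682, 'R': array([[ 0.02788292, -0.99960545,  0.00338808],
       [-0.99660512, -0.02806157, -0.07740021],
       [ 0.07746475, -0.00121843, -0.99699435]]), 't': array([-106.78811284,  457.294151  , 1003.38611569])}
wrist {'fov_y': 62.89456012301767, 'cx': 315.4272684837653, 'cy': 240.93996165174786, 'T_tool_cam': array([[ 9.99999966e-01,  2.35186556e-04, -1.16159777e-04,
         2.63996521e-01],
       [ 1.72482677e-04, -2.55931296e-01,  9.66694958e-01,
        -1.61472224e+02],
       [ 1.97624736e-04, -9.66694945e-01, -2.55931327e-01,
         7.01914100e+01],
       [ 0.00000000e+00,  0.00000000e+00,  0.00000000e+00,
         1.00000000e+00]])}
```

View pics/scene0.png

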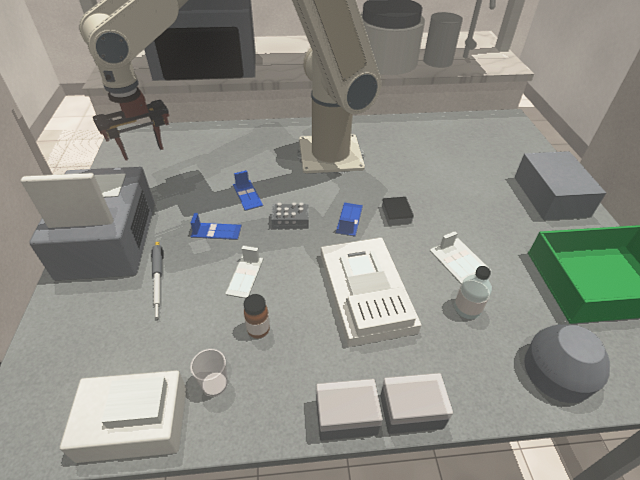

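View pics/top0.png

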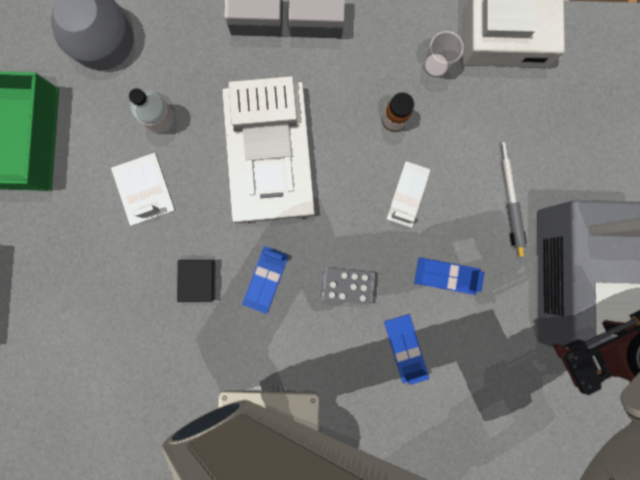

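The top view shows the narrow white carrier at about (408,195), with its rib at the bottom end. The station is at about (268,150), open towards the robot, and the wide carrier is at (142,190). The blue parts are look-alikes. Next I'll measure with masks.

```bash
cat > h.py <<'E'
import numpy as np, cv2
from workcell import ctrl
from scipy.spatial.transform import Rotation as Ro
def f(ci): return 240/np.tan(np.radians(ci['fov_y']/2))
def cam(n,obs=None):
    ci=ctrl.camera_info(n)
    if n=='wrist':
        T=np.array(ci['T_tool_cam']); Rt=Ro.from_rotvec(obs['orientation']).as_matrix()
        Rcw=Rt@T[:3,:3]; c=Rt@T[:3,3]+obs['ee_pos']; R=Rcw.T; t=-R@c
    else: R,t=np.array(ci['R']),np.array(ci['t'])
    return f(ci),ci['cx'],ci['cy'],R,t
def ray(c,uv,z):
    F,cx,cy,R,t=c
    uv=np.atleast_2d(uv); d=np.c_[(uv[:,0]-cx)/F,(uv[:,1]-cy)/F,np.ones(len(uv))]@R
    o=-R.T@t; s=(z-o[2])/d[:,2]
    return o+d*s[:,None]
def proj(c,X):
    F,cx,cy,R,t=c; p=np.atleast_2d(X)@R.T+t
    return np.c_[F*p[:,0]/p[:,2]+cx,F*p[:,1]/p[:,2]+cy]
E
python3 - <<'E'
from h import *
im=cv2.imread('pics/top0.png')
a=cv2.resize(im[150:240,375:445],None,fx=6,fy=6,interpolation=cv2.INTER_CUBIC)
b=cv2.resize(im[70:230,215:325],None,fx=3.4,fy=3.4,interpolation=cv2.INTER_CUBIC)[:540]
o=np.zeros((max(a.shape[0],b.shape[0]),a.shape[1]+b.shape[1],3),np.uint8);o[:a.shape[0],:a.shape[1]]=a;o[:b.shape[0],a.shape[1]:]=b
print(o.shape);cv2.imwrite('pics/crop0.png',o)
hsv=cv2.cvtColor(im,cv2.COLOR_BGR2HSV)
c=cam('top')
m=(hsv[...,2]>170).astype(np.uint8)
for (x0,y0,x1,y1,z) in ((375,150,445,240,4),(215,70,325,230,40)):
    mm=np.zeros_like(m);mm[y0:y1,x0:x1]=m[y0:y1,x0:x1]
    cs=max(cv2.findContours(mm,0,1)[0],key=cv2.contourArea)
    r=cv2.minAreaRect(cs);bx=cv2.boxPoints(r);print(r,bx.round(1).tolist());P=ray(c,bx,z);print(P.round(1));print(np.linalg.norm(np.diff(P,axis=0),axis=1))
E
```

```text
(540, 794, 3)
((408.20001220703125, 193.89999389648438), (27.51181411743164, 61.664405822753906), 18.434947967529297) [[385.3999938964844, 218.8000030517578], [404.8999938964844, 160.3000030517578], [431.0, 169.0], [411.5, 227.5]]
[[ 495.2 -249.1    4. ]
 [ 630.5 -291.4    4. ]
 [ 612.1 -351.1    4. ]
 [ 477.1 -308.2    4. ]]
[141.76527985  62.47452361 141.58795698]
((266.72515869140625, 148.089111328125), (140.12339782714844, 82.4280776977539), 85.03025817871094) [[219.60000610351562, 81.9000015258789], [301.70001220703125, 74.69999694824219], [313.8999938964844, 214.3000030517578], [231.6999969482422, 221.5]]
[[787.3 130.6  40. ]
 [809.1 -51.6  40. ]
 [496.6 -87.6  40. ]
 [475.9  90.5  40. ]]
[183.57819375 314.50108072 179.26281974]
```

View pics/crop0.png

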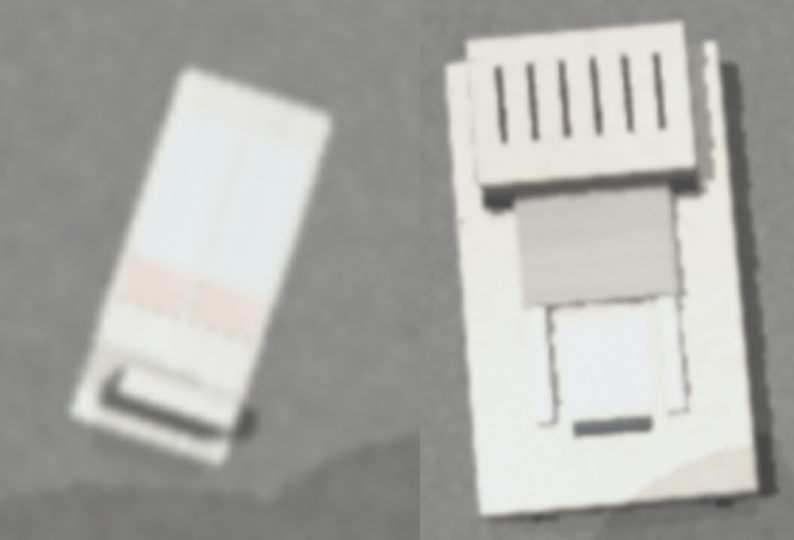

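```bash
cat >> h.py <<'E'
def Rtool(yaw,pitch=0,flip=False):
    # tool x along +-(cos yaw, sin yaw,0), tool y down; pitch = nose-down tilt
    x=np.array([np.cos(yaw),np.sin(yaw),0]); y=np.array([0,0,-1.])
    n=np.array([-np.sin(yaw),np.cos(yaw),0]) # carrier +y ; positive rot about +y: x -> -z (nose down)
    if flip: x=-x
    M=np.c_[x,y,np.cross(x,y)]
    return Ro.from_rotvec(n*pitch)*Ro.from_matrix(M)
def delta(o,pos,R):
    R0=Ro.from_rotvec(o['orientation'])
    d=R0.inv().apply(np.array(pos)-o['ee_pos'])/10
    w=(R0.inv()*R).as_rotvec()
    print('delta cm',d.round(3).tolist(),'rot',w.round(4).tolist(),'deg',np.degrees(np.linalg.norm(w)).round(1))
E
python3 - <<'E'
from h import *
o=ctrl.get_obs()
print(Ro.from_rotvec(o['orientation']).as_matrix().round(3))
yaw=np.radians(-17.4)
for fl in (0,1):
  delta(o,[500,-283,200],Rtool(yaw,0,fl))
E
```

```text
[[ 0.437 -0.001  0.899]
 [-0.899  0.001  0.437]
 [-0.001 -1.     0.   ]]
delta cm [-15.125, 2.221, 32.576] rot [-0.0006, -0.8143, -0.0013] deg 46.7
delta cm [-15.125, 2.221, 32.576] rot [0.0016, 2.3273, -0.0007] deg 133.3
```

Call:
carry_out(delta_pos=[[-15.1, 2.2, 32.6], [-15.1, 2.2, 32.6], [-15.1, 2.2, 32.6], [-15.1, 2.2, 32.6], [-15.1, 2.2, 32.6], [-15.1, 2.2, 32.6], [-15.1, 2.2, 32.6], [-15.1, 2.2, 32.6], [-15.1, 2.2, 32.6], [-15.1, 2.2, 32.6], [-15.1, 2.2, 32.6], [-15.1, 2.2, 32.6]], rotation=[[0, -0.814, 0], [0, -0.814, 0], [0, -0.814, 0], [0, -0.814, 0], [0, -0.814, 0], [0, -0.814, 0], [0, -0.814, 0], [0, -0.814, 0], [0, -0.814, 0], [0, -0.814, 0], [0, -0.814, 0], [0, -0.814, 0]])

```text
t: 1.1
ee_pos: [500.1, -283.8, 200.4]
orientation: [-1.558, 0.239, -0.238]
ft_force: [0.4, 0.2, 0.0]
width: 87.3
```

Run:
```python
from h import *
o=ctrl.get_obs();im=ctrl.get_image('wrist')[:,:,::-1];cv2.imwrite('pics/w1.png',im)
print(o['t'],o['ee_pos'],o['qpos'],np.abs(o['qvel']).max())
np.savez('w1.npz',ee_pos=o['ee_pos'],orientation=o['orientation'])
```

```text
1.1 [ 500.08021262 -283.79037733  200.42447852] [-5.36693451e-01  3.77633476e-01  1.76000307e+00 -3.86527329e-04
  1.00461015e+00 -2.32920304e-01] 0.023993950841477204
```

View pics/w1.png

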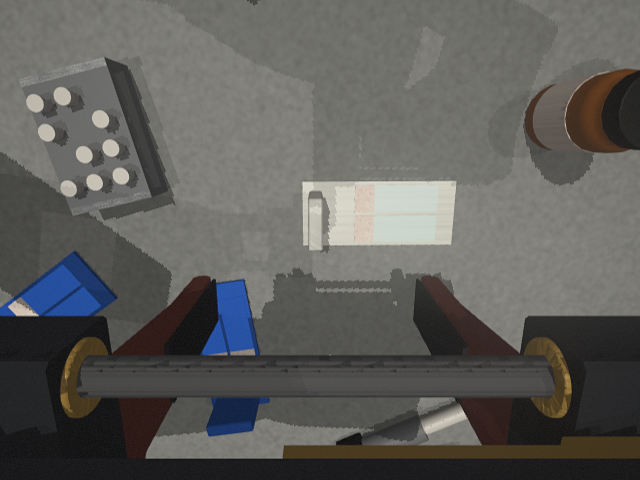

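Wrist view: the carrier plate spans (303–456, 181–245), its rib is at about x=316, and the jar is at upper right.

Run:
```python
from h import *
o=np.load('w1.npz');c=cam('wrist',o);im=cv2.imread('pics/w1.png')
hsv=cv2.cvtColor(im,cv2.COLOR_BGR2HSV)
m=np.zeros((480,640),np.uint8);s=np.s_[170:262,290:470];m[s]=(hsv[...,2][s]>172)
m=cv2.morphologyEx(m,cv2.MORPH_CLOSE,np.ones((9,9)))
cs=max(cv2.findContours(m,0,1)[0],key=cv2.contourArea)
q=cv2.approxPolyDP(cs,4,True)[:,0];print(q.tolist())
# edges by line fits: top rows, bottom rows, right
def edge(pts):return np.polyfit(*pts,1)
cols=np.arange(345,445)
top=[np.where(m[:,x])[0][0] for x in cols];bot=[np.where(m[:,x])[0][-1]+1 for x in cols]
rows=np.arange(188,238);rt=[np.where(m[y])[0][-1]+1 for y in rows]; lf=[np.where(m[y])[0][0] for y in rows]
a=np.polyfit(cols,top,1);b=np.polyfit(cols,bot,1);r=np.polyfit(rows,rt,1);l=np.polyfit(rows,lf,1)
def inter(h,v): # y=h0x+h1, x=v0y+v1
    y=(h[0]*v[1]+h[1])/(1-h[0]*v[0]);return [v[0]*y+v[1],y]
px=np.array([inter(a,l),inter(a,r),inter(b,r),inter(b,l)]);print(px.round(1).tolist())
P=ray(c,px,4);print(P.round(1));print(np.linalg.norm(np.diff(P[[0,1,2,3,0]],axis=0),axis=1))
tail=(P[0]+P[3])/2;nose=(P[1]+P[2])/2;d=nose-tail;print(tail,nose,np.degrees(np.arctan2(d[1],d[0])))
rib=np.array([[309,192],[322,192],[322,250],[309,250]]);print(ray(c,rib,52).round(1))
```

```text
[[302, 182], [303, 244], [309, 249], [320, 249], [321, 243], [450, 244], [455, 181]]
[[302.6, 181.8], [456.5, 180.7], [450.9, 245.0], [303.2, 245.0]]
[[ 498.6 -251.3    4. ]
 [ 632.  -292.     4. ]
 [ 614.2 -349.8    4. ]
 [ 480.8 -308.1    4. ]]
[139.52135852  60.48535671 139.76223283  59.47697693]
[ 489.69634638 -279.66573324    4.        ] [ 623.10771818 -320.90870408    4.        ] -17.178541306368373
[[ 504.  -255.8   52. ]
 [ 513.8 -258.9   52. ]
 [ 499.7 -304.5   52. ]
 [ 489.5 -301.3   52. ]]
```

Run:
```python
from h import *
o=ctrl.get_obs()
delta(o,[500.8,-283.2,70],Rtool(np.radians(-17.2)))
delta(o,[500.8,-283.2,10],Rtool(np.radians(-17.2)))
```

```text
delta cm [0.065, 13.053, 0.133] rot [0.0002, -0.0045, -0.0005] deg 0.3
delta cm [0.068, 19.053, 0.134] rot [0.0002, -0.0045, -0.0005] deg 0.3
```

Call:
carry_out(delta_pos=[[0.07, 4, 0.13], [0.07, 8, 0.13], [0.07, 12, 0.13], [0.07, 14, 0.13], [0.07, 15.5, 0.13], [0.07, 17, 0.13], [0.07, 18, 0.13], [0.07, 18.6, 0.13], [0.07, 19.0, 0.13], [0.07, 19.05, 0.13], [0.07, 19.05, 0.13]], rotation=[[0, -0.004, 0], [0, -0.004, 0], [0, -0.004, 0], [0, -0.004, 0], [0, -0.004, 0], [0, -0.004, 0], [0, -0.004, 0], [0, -0.004, 0], [0, -0.004, 0], [0, -0.004, 0], [0, -0.004, 0]])

```text
t: 2.07
ee_pos: [501.8, -283.0, 10.7]
orientation: [-1.558, 0.235, -0.236]
ft_force: [-0.3, -0.2, 0.4]
width: 87.4
```

Run:
```python
from h import *
o=ctrl.get_obs();im=ctrl.get_image('wrist')[:,:,::-1];cv2.imwrite('pics/w2.png',im)
delta(o,[500.8,-283.2,10],Rtool(np.radians(-17.2)));print(o['ft_force'])
```

```text
delta cm [-0.088, 0.065, -0.05] rot [0.0002, -0.0002, 0.0007] deg 0.0
[-0.27601064 -0.1607998   0.42296607]
```

View pics/w2.png

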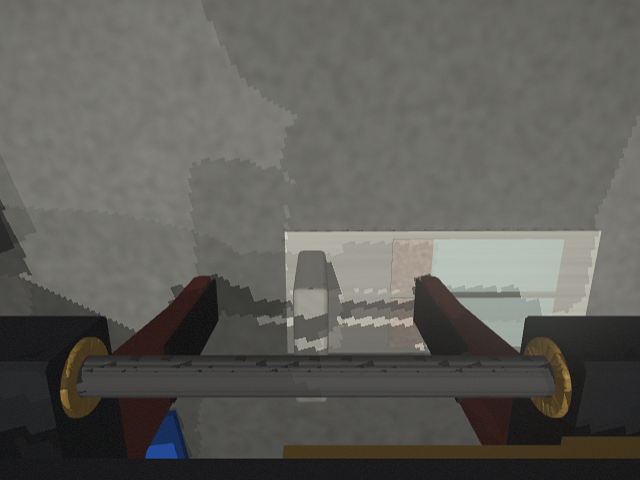

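The rib stands between the open fingers at about (312,300), nearly centred. Closing now.

Call:
carry_out(delta_pos=[[0, 0, 0], [0, 0, 0], [0, 0, 0], [0, 0, 0], [0, 0, 0], [0, 0, 0], [0, 0, 0], [0, 0, 0], [0, 0, 0], [0, 0, 0], [0, 0, 0], [0, 0, 0]], rotation=[[0, 0, 0], [0, 0, 0], [0, 0, 0], [0, 0, 0], [0, 0, 0], [0, 0, 0], [0, 0, 0], [0, 0, 0], [0, 0, 0], [0, 0, 0], [0, 0, 0], [0, 0, 0]], hand=255)

```text
t: 3.12
ee_pos: [501.5, -282.5, 10.2]
orientation: [-1.558, 0.236, -0.235]
ft_force: [0.2, -0.5, -0.1]
width: 11.7
```

Run:
```python
from h import *
im=cv2.imread('pics/top0.png');c=cam('top');g=cv2.cvtColor(im,cv2.COLOR_BGR2GRAY)
# box side edges at deck level via mask boundary rows 130..205, front edge cols
m=g>165
L=[];Rr=[]
for y in range(125,205):
    x=np.where(m[y,205:330])[0]+205; L.append((x[0],y));Rr.append((x[-1]+1,y))
F=[]
for x in range(240,285):
    y=np.where(m[130:235,x])[0]+130; F.append((x,y[-1]+1))
for n,p in (('L',L),('R',Rr),('F',F)):
    p=np.array(p,float);vx,vy,x0,y0=cv2.fitLine(p.astype(np.float32),cv2.DIST_HUBER,0,.01,.01).ravel()
    P=ray(c,[[x0-20*vx,y0-20*vy],[x0+20*vx,y0+20*vy]],40);d=P[1]-P[0];print(n,P.mean(0).round(1),np.degrees(np.arctan2(d[1],d[0])).round(2))
bar=((g<110)).astype(np.uint8);mm=np.zeros_like(bar);mm[185:205,255:290]=bar[185:205,255:290]
cs=max(cv2.findContours(mm,0,1)[0],key=cv2.contourArea);r=cv2.minAreaRect(cs);print(r,ray(c,[r[0]],43))
# flap: grey
hsv=cv2.cvtColor(im,cv2.COLOR_BGR2HSV);print(im[145,265],im[175,270],im[205,250])
fm=((g>130)&(g<200)&(hsv[...,1]<40)).astype(np.uint8);mm=np.zeros_like(fm);mm[128:170,235:300]=fm[128:170,235:300]
mm=cv2.morphologyEx(mm,cv2.MORPH_OPEN,np.ones((3,3)))
cs=max(cv2.findContours(mm,0,1)[0],key=cv2.contourArea);r=cv2.minAreaRect(cs);b=cv2.boxPoints(r);print(r,b);print(ray(c,b,51.5))
```

```text
L [604.5 105.2  40. ] -173.38
R [606.6 -75.8  40. ] -173.3
F [482.8  24.9  40. ] -82.5Traceback (most recent call last):
  File "<stdin>", line 15, in <module>
ValueError: max() iterable argument is empty
```

Call:
carry_out(delta_pos=[[0, -1, 0], [0, -3, 0], [0, -6, 0], [0, -9, 0], [0, -11, 0], [0, -11, 0]], rotation=[[0, 0, 0], [0, 0, 0], [0, 0, 0], [0, 0, 0], [0, 0, 0], [0, 0, 0]])

```text
t: 3.62
ee_pos: [504.0, -284.0, 125.1]
orientation: [-1.561, 0.23, -0.241]
ft_force: [-0.2, -0.3, -1.0]
width: 11.9
```

```bash
cat >> h.py <<'E'
SY=np.radians(6.66); U=np.array([np.cos(SY),np.sin(SY),0]);N=np.array([-np.sin(SY),np.cos(SY),0]);O=np.array([624.7,16.9,0])
def st(x,y,z): return O+x*U+y*N+np.array([0,0,z])
def tost(p): p=np.asarray(p)-O; return np.array([p@U,p@N,p[2]])
E
python3 - <<'E'
from h import *
o=ctrl.get_obs();print(o['ee_pos'])
delta(o,st(-198,0,110),Rtool(SY))
E
```

```text
[ 504.02732783 -283.97980442  125.07789242]
delta cm [-15.483, 1.35, 24.307] rot [0.0033, -0.4162, 0.007] deg 23.9
```

Call:
carry_out(delta_pos=[[-1.5, 0, 2.4], [-4, 0.3, 6], [-6.5, 0.5, 10], [-9, 0.8, 14], [-11.5, 1, 18], [-13.5, 1.2, 21], [-14.8, 1.3, 23.2], [-15.4, 1.35, 24.1], [-15.48, 1.35, 24.3], [-15.48, 1.35, 24.3], [-15.48, 1.35, 24.3]], rotation=[[0, -0.04, 0], [0, -0.1, 0], [0, -0.17, 0], [0, -0.24, 0], [0, -0.3, 0], [0, -0.36, 0], [0, -0.4, 0.003], [0.003, -0.416, 0.007], [0.003, -0.416, 0.007], [0.003, -0.416, 0.007], [0.003, -0.416, 0.007]])

```text
t: 4.53
ee_pos: [426.2, -5.5, 106.7]
orientation: [-1.565, -0.086, 0.095]
ft_force: [0.1, 0.2, -1.2]
width: 11.8
```

Run:
```python
from h import *
o=ctrl.get_obs();im=ctrl.get_image('wrist')[:,:,::-1];cv2.imwrite('pics/w3.png',im)
np.savez('w3.npz',ee_pos=o['ee_pos'],orientation=o['orientation'])
print(tost(o['ee_pos']),o['t'],o['ft_force'],o['qpos']);delta(o,st(-198,0,110),Rtool(SY))
cv2.imwrite('pics/top3.png',ctrl.get_image('top')[:,:,::-1])
cv2.imwrite('pics/scene3.png',ctrl.get_image('scene')[:,:,::-1])
```

```text
[-199.73359556    0.81896381  106.65586183] 4.5333 [ 0.09757392  0.15649802 -1.22418521] [-0.04292111  0.33724339  2.13138929  0.00484396  0.67909604 -0.16182259]
delta cm [0.172, -0.336, -0.08] rot [-0.004, -0.0011, -0.0056] deg 0.4
```

View pics/w3.png

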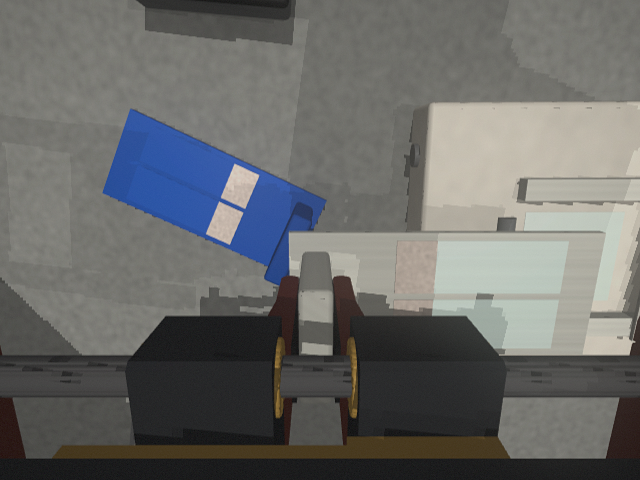

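View pics/top3.png

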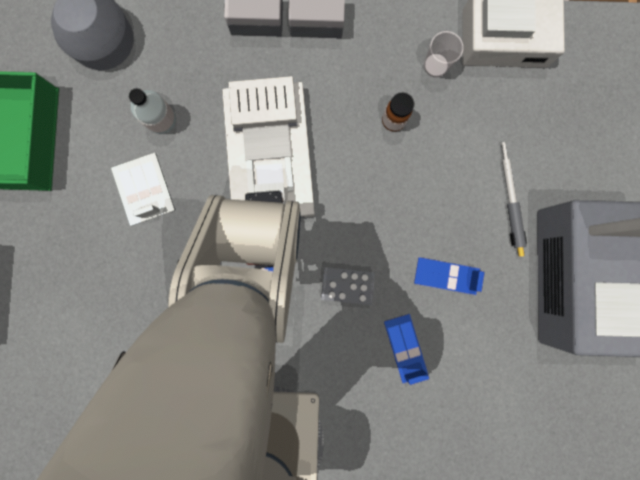

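View pics/scene3.png

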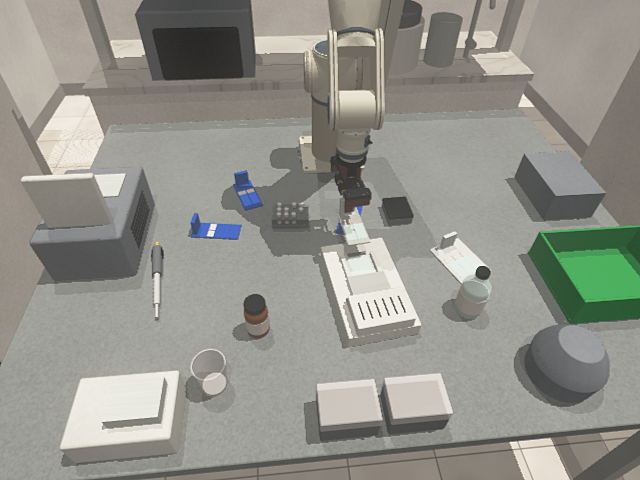

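Run:
```python
from h import *
o=np.load('w3.npz');c=cam('wrist',o)
def s(uv,z): return [tost(p).round(1).tolist() for p in ray(c,uv,z)]
zp=o['ee_pos'][2]-10.3+4
print('plate',s([[289,232],[605,232],[590,355]],zp))
print('box edge',s([[430,102],[640,102],[415,230]],40))
print('rail',s([[518,178],[519,200],[638,178],[638,202]],49))
print('bar',s([[507,217]],45))
ct=cam('top');print('blue rib',[tost(p).round(1) for p in ray(ct,[[262,250],[287,257]],52)])
im=cv2.imread('pics/w3.png');a=cv2.resize(im[90:370,400:640],None,fx=2.1,fy=2.1,interpolation=cv2.INTER_CUBIC);cv2.imwrite('pics/w3c.png',a)
b=cv2.imread('pics/top0.png')[230:320,235:300];cv2.imwrite('pics/blue.png',cv2.resize(b,None,fx=6,fy=6,interpolation=cv2.INTER_CUBIC))
```

```text
plate [[-211.0, 30.2, 100.4], [-72.4, 30.2, 100.4], [-68.3, -30.1, 100.4]]
box edge [[-136.6, 89.4, 40.0], [-21.4, 89.2, 40.0], [-140.2, 17.1, 40.0]]
rail [[-87.5, 48.8, 49.0], [-85.3, 36.5, 49.0], [-21.3, 48.7, 49.0], [-18.5, 35.4, 49.0]]
bar [[-88.9, 26.0, 45.0]]
blue rib [array([-207.5,   28.4,   52. ]), array([-227.1,  -23.6,   52. ])]
```

View pics/w3c.png

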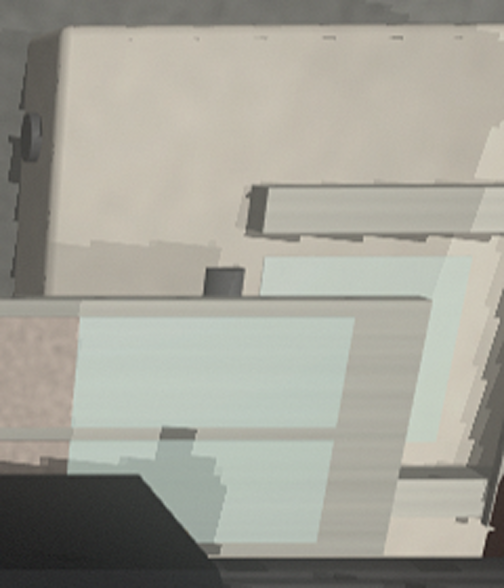

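View pics/blue.png

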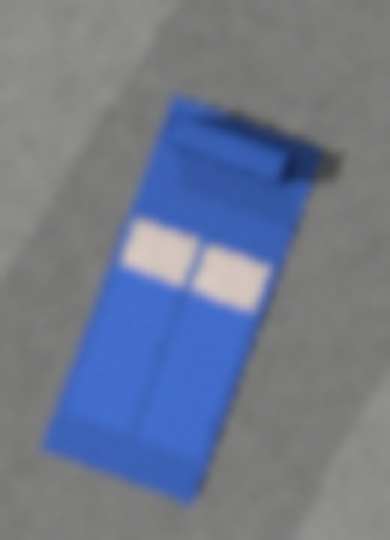

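Everything agrees: the rails are at y≈36, the plate edges at ±30.2, and the nose is 129 mm ahead of the TCP. The blue rib stands under the carrier tail, so I'll move forward before lowering.

```bash
cat >> h.py <<'E'
def tcp(nx,nz,p,y=0.7): # nz above deck
    return st(nx-129*np.cos(p)+10.3*np.sin(p),y,40+nz+129*np.sin(p)+10.3*np.cos(p))
def go(*a,**k):
    o=ctrl.get_obs()
    delta(o,tcp(*a,**k),Rtool(SY,a[2]))
def nose(o):
    R=Ro.from_rotvec(o['orientation'])
    x=R.as_matrix()[:,0]; p=np.arcsin(-x[2])
    t=tost(o['ee_pos']); print('t',o['t'].__round__(2),'pitch',p.round(4),'nose est',(t[0]+129*np.cos(p)-10.3*np.sin(p)).round(1),(t[1]-.7).round(1),(t[2]-40-129*np.sin(p)-10.3*np.cos(p)).round(1),'F',o['ft_force'].round(1),'w',round(o['width'],1))
E
python3 - <<'E'
from h import *
nose(ctrl.get_obs())
go(-35,40,0.07)
go(-30,6,0.07)
E
```

```text
t 4.68 pitch 0.0058 nose est -71.0 -0.3 55.6 F [-0.3 -0.1 -1.7] w 11.7
delta cm [3.7, 0.717, 0.032] rot [-0.0043, -0.0023, 0.0642] deg 3.7
delta cm [4.22, 4.114, 0.019] rot [-0.0043, -0.0023, 0.0642] deg 3.7
```

Call:
carry_out(delta_pos=[[1.0, 0.1, 0.02], [2.2, 0.3, 0.02], [3.2, 0.5, 0.02], [3.7, 0.7, 0.02], [3.9, 1.4, 0.02], [4.1, 2.3, 0.02], [4.2, 3.1, 0.02], [4.2, 3.7, 0.02], [4.2, 4.0, 0.02], [4.2, 4.1, 0.02], [4.2, 4.1, 0.02], [4.2, 4.1, 0.02]], rotation=[[-0.004, -0.002, 0.015], [-0.004, -0.002, 0.03], [-0.004, -0.002, 0.045], [-0.004, -0.002, 0.064], [-0.004, -0.002, 0.064], [-0.004, -0.002, 0.064], [-0.004, -0.002, 0.064], [-0.004, -0.002, 0.064], [-0.004, -0.002, 0.064], [-0.004, -0.002, 0.064], [-0.004, -0.002, 0.064], [-0.004, -0.002, 0.064]])

```text
t: 5.68
ee_pos: [466.9, 0.6, 65.5]
orientation: [-1.572, -0.038, 0.148]
ft_force: [-0.0, 0.7, -1.5]
width: 12.0
```

Run:
```python
from h import *
o=ctrl.get_obs();nose(o)
go(-30,6,0.07)
im=ctrl.get_image('wrist')[:,:,::-1];cv2.imwrite('pics/w4.png',im)
np.savez('w4.npz',ee_pos=o['ee_pos'],orientation=o['orientation'])
im=ctrl.get_image('scene')[:,:,::-1];cv2.imwrite('pics/s4.png',cv2.resize(im[180:350,290:450],None,fx=3.5,fy=3.5,interpolation=cv2.INTER_CUBIC))
```

```text
t 5.68 pitch 0.0701 nose est -30.7 1.4 6.2 F [-0.   0.7 -1.5] w 12.0
delta cm [0.069, 0.019, -0.139] rot [-0.0003, 0.002, -0.0001] deg 0.1
```

View pics/w4.png

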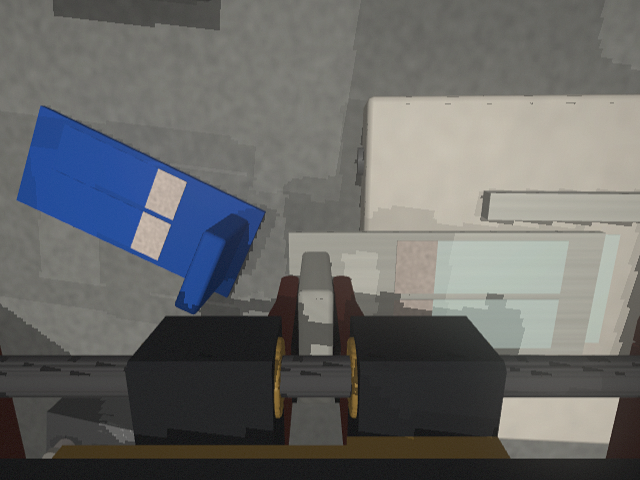

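View pics/s4.png

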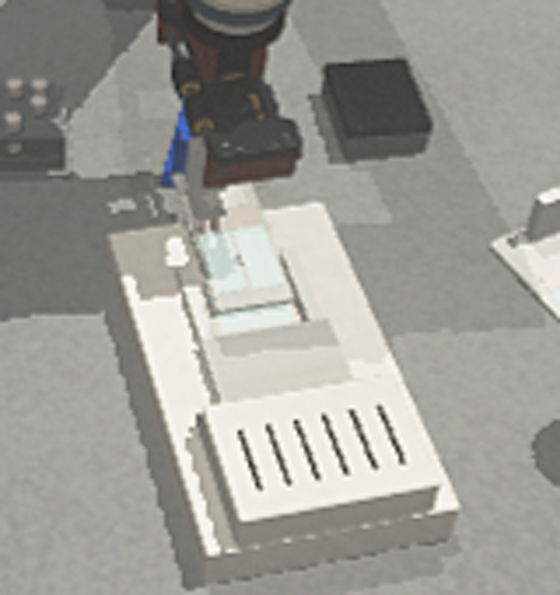

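The carrier is between the rails, in front of the flap, and hasn't slipped in the fingers (rear-left corner still at (289,232)). Next I'll check the lateral centring.

Run:
```python
from h import *
o=np.load('w4.npz');c=cam('wrist',o)
def s(uv,z): return [tost(p).round(1).tolist() for p in ray(c,uv,z)]
print('plate rear',s([[289,232]],40+6.2+4+9.8),'nose',s([[605,232],[590,354]],50.2))
print('box',s([[370,97],[640,97],[362,230]],40),'rail',s([[483,192],[489,220],[638,194],[638,223]],49))
nose(ctrl.get_obs()); go(-25,2,.07); go(-16,1.2,.07)
```

```text
plate rear [[-170.3, 31.5, 60.0]] nose [[-31.5, 31.7, 50.2], [-27.4, -28.3, 50.2]]
box [[-135.8, 89.1, 40.0], [-21.4, 88.7, 40.0], [-137.4, 28.3, 40.0]] rail [[-85.3, 48.6, 49.0], [-81.3, 36.0, 49.0], [-20.3, 48.4, 49.0], [-17.7, 35.7, 49.0]]
t 5.78 pitch 0.0695 nose est -30.4 1.4 6.5 F [-0.2 -0.9 -1.7] w 12.1
delta cm [0.572, 0.407, -0.138] rot [-0.0002, 0.002, 0.0005] deg 0.1
delta cm [1.476, 0.425, -0.14] rot [-0.0002, 0.002, 0.0005] deg 0.1
```

Call:
carry_out(delta_pos=[[0.3, 0.1, -0.1], [0.6, 0.2, -0.18], [0.9, 0.3, -0.18], [1.1, 0.4, -0.18], [1.2, 0.45, -0.18], [1.2, 0.45, -0.18], [1.2, 0.45, -0.18]], rotation=[[0, 0.002, 0], [0, 0.002, 0], [0, 0.002, 0], [0, 0.002, 0], [0, 0.002, 0], [0, 0.002, 0], [0, 0.002, 0]])

```text
t: 6.37
ee_pos: [479.1, 0.1, 60.2]
orientation: [-1.572, -0.037, 0.146]
ft_force: [0.1, -0.5, 1.0]
width: 12.0
```

Run:
```python
from h import *
nose(ctrl.get_obs())
```

```text
t 6.37 pitch 0.0694 nose est -18.5 -0.5 1.0 F [ 0.1 -0.5  1. ] w 12.0
```

Call:
carry_out(delta_pos=[[0.3, -0.02, 0], [0.6, -0.04, 0], [0.9, -0.06, 0], [1.2, -0.085, 0], [1.5, -0.105, 0], [1.8, -0.125, 0], [2.0, -0.14, 0], [2.0, -0.14, 0]], rotation=[[0, 0, 0], [0, 0, 0], [0, 0, 0], [0, 0, 0], [0, 0, 0], [0, 0, 0], [0, 0, 0], [0, 0, 0]])

```text
t: 7.03
ee_pos: [499.2, 2.5, 60.1]
orientation: [-1.572, -0.037, 0.146]
ft_force: [-0.4, 0.8, -1.6]
width: 11.8
```

Run:
```python
from h import *
o=ctrl.get_obs();nose(o)
im=ctrl.get_image('wrist')[:,:,::-1];cv2.imwrite('pics/w5.png',im)
im=ctrl.get_image('scene')[:,:,::-1];cv2.imwrite('pics/s5.png',cv2.resize(im[180:350,290:450],None,fx=3.5,fy=3.5,interpolation=cv2.INTER_CUBIC))
go(20,1,.06); go(27,1,.06)
```

```text
t 7.03 pitch 0.0697 nose est 1.7 -0.4 0.8 F [-0.4  0.8 -1.6] w 11.8
delta cm [1.883, -0.033, 0.04] rot [-0.0003, -0.0, -0.0104] deg 0.6
delta cm [2.581, -0.082, 0.04] rot [-0.0003, -0.0, -0.0104] deg 0.6
```

View pics/w5.png

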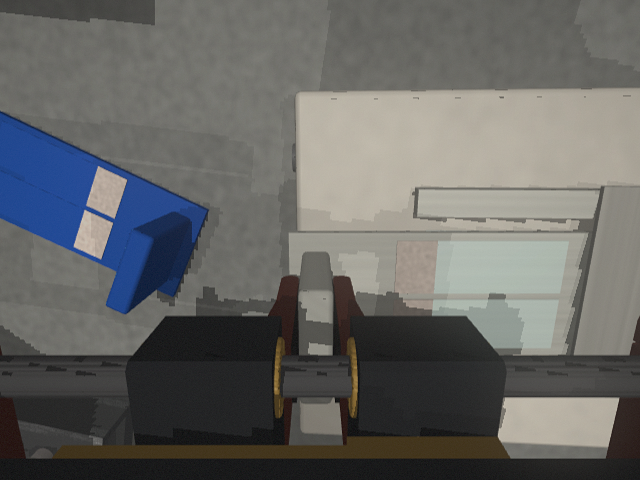

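View pics/s5.png

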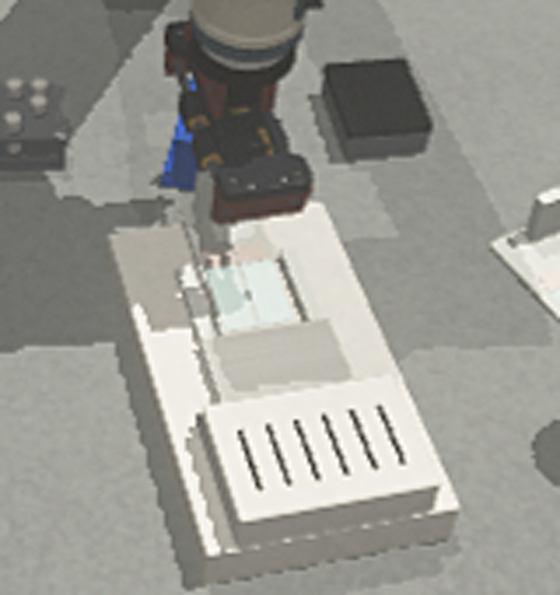

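The nose has gone under the lip (the plate's far edge is hidden from about x=585), there's no contact force and the flap looks flat. Advancing towards the stop.

Call:
carry_out(delta_pos=[[0.3, -0.005, 0.02], [0.6, -0.01, 0.04], [0.9, -0.015, 0.04], [1.2, -0.02, 0.04], [1.5, -0.025, 0.04], [1.8, -0.03, 0.04], [2.0, -0.04, 0.04], [2.0, -0.04, 0.04]], rotation=[[0, 0, -0.001], [0, 0, -0.002], [0, 0, -0.004], [0, 0, -0.006], [0, 0, -0.008], [0, 0, -0.01], [0, 0, -0.01], [0, 0, -0.01]])

```text
t: 7.8
ee_pos: [519.0, 5.2, 59.1]
orientation: [-1.572, -0.044, 0.138]
ft_force: [-0.5, 0.4, -0.1]
width: 11.9
```

Run:
```python
from h import *
o=ctrl.get_obs();nose(o)
```

```text
t 7.8 pitch 0.0597 nose est 21.8 -0.0 1.1 F [-0.5  0.4 -0.1] w 11.9
```

Call:
carry_out(delta_pos=[[0.1, -0.006, 0], [0.2, -0.012, 0], [0.3, -0.018, 0], [0.4, -0.024, 0], [0.4, -0.024, 0]], rotation=[[0, 0, 0], [0, 0, 0], [0, 0, 0], [0, 0, 0], [0, 0, 0]])

```text
t: 8.22
ee_pos: [522.7, 5.7, 59.1]
orientation: [-1.572, -0.044, 0.138]
ft_force: [0.7, 0.0, -1.4]
width: 12.0
```

Run:
```python
from h import *
o=ctrl.get_obs();nose(o)
```

```text
t 8.22 pitch 0.0599 nose est 25.5 -0.0 1.1 F [ 0.7  0.  -1.4] w 12.0
```

Call:
carry_out(delta_pos=[[0.1, -0.006, 0], [0.2, -0.012, 0], [0.2, -0.012, 0], [0.2, -0.012, 0]], rotation=[[0, 0, 0], [0, 0, 0], [0, 0, 0], [0, 0, 0]])

```text
t: 8.55
ee_pos: [524.5, 5.9, 59.1]
orientation: [-1.572, -0.044, 0.138]
ft_force: [-0.1, 0.8, -0.6]
width: 12.0
```

Run:
```python
from h import *
o=ctrl.get_obs();nose(o)
```

```text
t 8.55 pitch 0.0601 nose est 27.3 -0.0 1.0 F [-0.1  0.8 -0.6] w 12.0
```

Call:
carry_out(delta_pos=[[0.1, -0.006, 0], [0.2, -0.012, 0], [0.2, -0.012, 0]], rotation=[[0, 0, 0], [0, 0, 0], [0, 0, 0]])

```text
t: 8.8
ee_pos: [526.7, 6.1, 59.1]
orientation: [-1.572, -0.044, 0.138]
ft_force: [-0.8, 0.3, -2.1]
width: 12.1
```

Run:
```python
from h import *
o=ctrl.get_obs();nose(o)
```

```text
t 8.8 pitch 0.0598 nose est 29.6 -0.0 1.1 F [-0.8  0.3 -2.1] w 12.1
```

Run:
```python
from h import *
o=ctrl.get_obs();nose(o);c=cam('wrist',o)
im=ctrl.get_image('wrist')[:,:,::-1];cv2.imwrite('pics/w6.png',im)
im=ctrl.get_image('scene')[:,:,::-1];cv2.imwrite('pics/s6.png',cv2.resize(im[180:350,290:450],None,fx=3.5,fy=3.5,interpolation=cv2.INTER_CUBIC))
np.savez('w6.npz',ee_pos=o['ee_pos'],orientation=o['orientation'])
```

```text
t 8.8 pitch 0.0598 nose est 29.6 -0.0 1.1 F [-0.8  0.3 -2.1] w 12.1
```

View pics/w6.png

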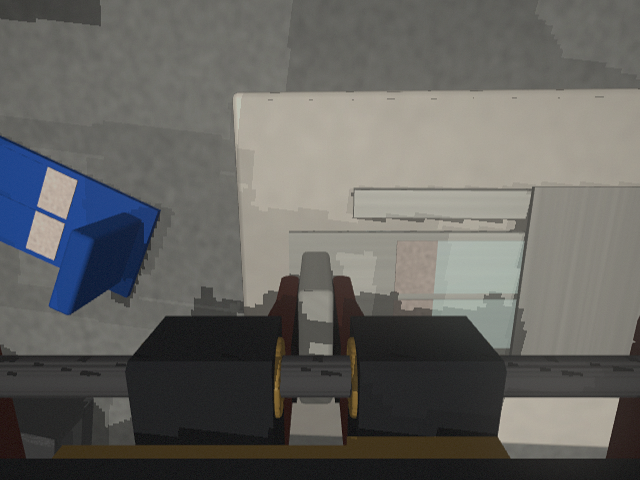

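View pics/s6.png

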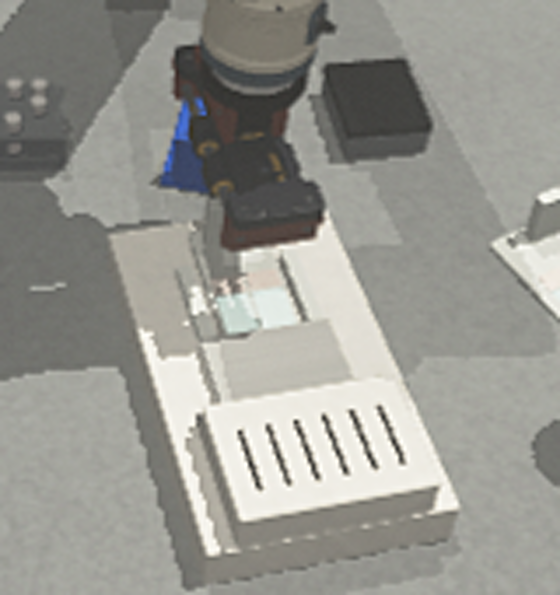

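Run:
```python
from h import *
o=np.load('w6.npz');c=cam('wrist',o)
def s(uv,z): return [tost(p).round(1).tolist() for p in ray(c,uv,z)]
print('tail',s([[289,232]],53.4),'rail',s([[353,188],[353,217]],49),'lip',s([[533,187],[522,280],[514,350]],51.5))
print('box',s([[235,94],[640,90],[243,280]],40))
```

```text
tail [[-110.2, 30.0, 53.4]] rail [[-82.4, 49.0, 49.0], [-82.1, 36.2, 49.0]] lip [[-7.8, 50.3, 51.5], [-6.9, 9.2, 51.5], [-6.0, -25.5, 51.5]]
box [[-134.6, 88.6, 40.0], [35.0, 89.3, 40.0], [-135.2, 2.0, 40.0]]
```

By direct comparison the station sits about 3 mm further along x than I assumed (rail front, lip and box edge all read +3). The nose is therefore only now reaching the stop, so I'll push on gently.

Call:
carry_out(delta_pos=[[0.05, -0.003, 0], [0.1, -0.006, 0], [0.15, -0.009, 0], [0.15, -0.009, 0]], rotation=[[0, 0, 0], [0, 0, 0], [0, 0, 0], [0, 0, 0]])

```text
t: 9.23
ee_pos: [527.7, 6.3, 59.1]
orientation: [-1.572, -0.044, 0.139]
ft_force: [-1.3, 0.1, 0.3]
width: 12.2
```

Run:
```python
from h import *
o=ctrl.get_obs();nose(o)
```

```text
t 9.23 pitch 0.0607 nose est 30.6 -0.0 1.0 F [-1.3  0.1  0.3] w 12.2
```

Call:
carry_out(delta_pos=[[0.05, -0.003, 0], [0.1, -0.006, 0], [0.15, -0.009, 0], [0.15, -0.009, 0]], rotation=[[0, 0, 0], [0, 0, 0], [0, 0, 0], [0, 0, 0]])

```text
t: 9.57
ee_pos: [527.8, 6.3, 58.8]
orientation: [-1.571, -0.041, 0.141]
ft_force: [-4.2, -1.4, 2.0]
width: 12.1
```

Run:
```python
from h import *
o=ctrl.get_obs();nose(o)
```

```text
t 9.57 pitch 0.0634 nose est 30.6 0.0 0.3 F [-4.2 -1.4  2. ] w 12.1
```

The stop is met: Fx is -4 N and the carrier moved only 0.1 mm of the 1.5 mm commanded. Now I'll level it onto the deck.

Run:
```python
from h import *
o=ctrl.get_obs()
print(tost(o['ee_pos']))
go(30.8,0.5,0.03);go(30.8,0,0.0);go(30.8,-1,0)
```

```text
[-97.46717006   0.73536272  58.76911588]
delta cm [-0.011, 0.412, -0.004] rot [-0.0005, -0.0001, -0.0334] deg 1.9
delta cm [-0.019, 0.85, -0.004] rot [-0.0005, -0.0001, -0.0634] deg 3.6
delta cm [-0.013, 0.95, -0.004] rot [-0.0005, -0.0001, -0.0634] deg 3.6
```

Call:
carry_out(delta_pos=[[-0.03, 0.1, 0], [-0.06, 0.2, 0], [-0.08, 0.3, 0], [-0.09, 0.4, 0], [-0.1, 0.5, 0], [-0.11, 0.6, 0], [-0.12, 0.7, 0], [-0.12, 0.8, 0], [-0.12, 0.85, 0], [-0.12, 0.85, 0]], rotation=[[0, 0, -0.007], [0, 0, -0.014], [0, 0, -0.021], [0, 0, -0.028], [0, 0, -0.035], [0, 0, -0.042], [0, 0, -0.05], [0, 0, -0.056], [0, 0, -0.06], [0, 0, -0.06]])

```text
t: 10.4
ee_pos: [527.1, 6.2, 50.7]
orientation: [-1.569, -0.091, 0.092]
ft_force: [-6.4, -0.2, 4.0]
width: 12.0
```

Run:
```python
from h import *
o=ctrl.get_obs();nose(o);c=cam('wrist',o);print(o['moment'])
im=ctrl.get_image('wrist')[:,:,::-1];cv2.imwrite('pics/w7.png',im)
im=ctrl.get_image('scene')[:,:,::-1];cv2.imwrite('pics/s7.png',cv2.resize(im[180:350,290:450],None,fx=3.5,fy=3.5,interpolation=cv2.INTER_CUBIC))
np.savez('w7.npz',ee_pos=o['ee_pos'],orientation=o['orientation'])
```

```text
t 10.4 pitch 0.0006 nose est 30.8 0.0 0.3 F [-6.4 -0.2  4. ] w 12.0
[-0.15352118  0.75667324  0.06607759]
```

View pics/w7.png

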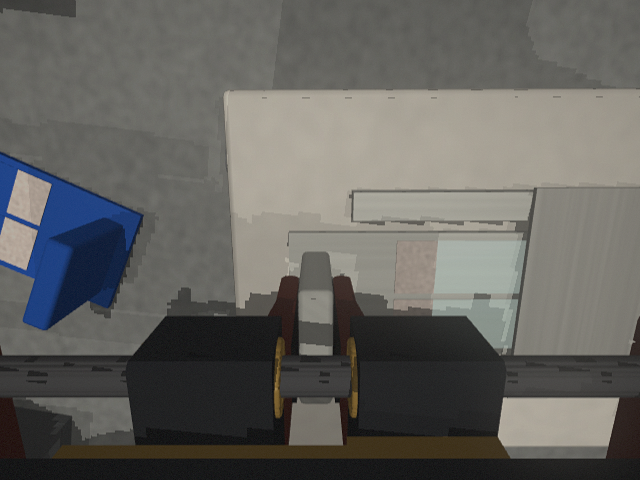

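View pics/s7.png

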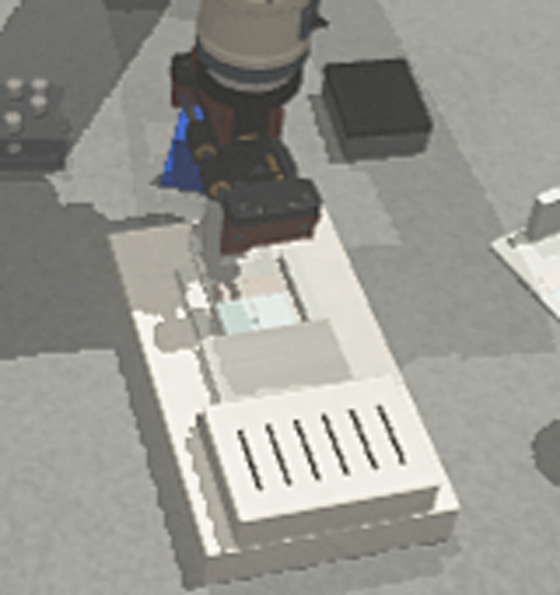

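The view is as expected: carrier flat, flap flat at its lip (533,188), and about 5.5 N of upward load above the carrier's weight. I'll press slightly more to confirm it's bottomed.

Call:
carry_out(delta_pos=[[0, 0.04, 0], [0, 0.08, 0], [0, 0.08, 0], [0, 0.08, 0]], rotation=[[0, 0, 0], [0, 0, 0], [0, 0, 0], [0, 0, 0]])

```text
t: 10.83
ee_pos: [527.0, 6.2, 50.1]
orientation: [-1.569, -0.091, 0.092]
ft_force: [-7.5, -1.4, 5.9]
width: 11.9
```

Run:
```python
from h import *
o=ctrl.get_obs();nose(o)
o=np.load('w7.npz');c=cam('wrist',o)
def s(uv,z): return [tost(p).round(1).tolist() for p in ray(c,uv,z)]
print('tail',s([[289,232]],44),'rail',s([[352,191],[352,220]],49),'lip',s([[533,188],[514,350]],51.5),'box',s([[225,92]],40))
```

```text
t 10.83 pitch 0.001 nose est 30.8 0.0 -0.3 F [-7.5 -1.4  5.9] w 11.9
tail [[-109.4, 30.0, 44.0]] rail [[-82.6, 48.8, 49.0], [-82.3, 36.5, 49.0]] lip [[-8.8, 50.3, 51.5], [-6.9, -23.7, 51.5]] box [[-135.1, 88.4, 40.0]]
```

Call:
carry_out(delta_pos=[[0, 0.04, 0], [0, 0.08, 0], [0, 0.12, 0], [0, 0.12, 0], [0, 0.12, 0], [0, 0.12, 0]], rotation=[[0, 0, 0], [0, 0, 0], [0, 0, 0], [0, 0, 0], [0, 0, 0], [0, 0, 0]])

```text
t: 11.33
ee_pos: [527.1, 6.2, 50.1]
orientation: [-1.569, -0.091, 0.092]
ft_force: [-12.3, -0.3, 21.1]
width: 11.7
```

Run:
```python
from h import *
o=ctrl.get_obs();nose(o);print(o['moment'])
```

```text
t 11.33 pitch 0.0008 nose est 30.8 0.0 -0.3 F [-12.3  -0.3  21.1] w 11.7
[-0.13105142  1.46455484  0.05329986]
```

It's bottomed: z no longer changes and Fz rises to 21 N. One last look before handing in.

Run:
```python
from h import *
cv2.imwrite('pics/w8.png',ctrl.get_image('wrist')[:,:,::-1])
cv2.imwrite('pics/s8.png',ctrl.get_image('scene')[:,:,::-1])
o=ctrl.get_obs();nose(o);print(np.abs(o['qvel']).max())
```

```text
t 11.43 pitch 0.0007 nose est 30.8 0.0 -0.3 F [-11.1  -0.2  21.3] w 12.1
0.001689252110189148
```

View pics/w8.png

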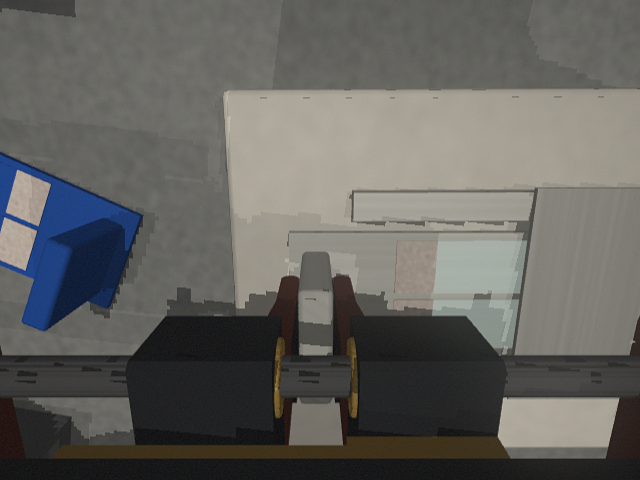

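View pics/s8.png

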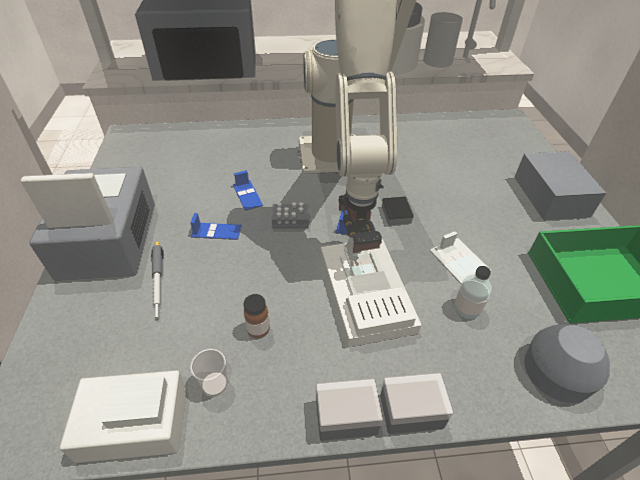

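The carrier is flat and held, the flap is closed (lip at (533,188)), and everything else is where it was. Handing in.

```bash
python3 -c "
from workcell import ctrl
print(ctrl.close_job())"
```

```text
the job is handed in; nothing more can be done
None
```

The job is handed in at about 11.4 s: the narrow carrier's far edge is under the flap against the stop, and I finished still gripping its rib and pressing it flat on the deck. The interface gives no verdict, so what follows is from my own last readings.

**How it went:** I gripped the rib (fingers stopped at 12 mm), lifted the carrier and slid it in tilted about 0.06–0.07 rad nose down to clear the bar. I pushed until the stop pushed back with about 4 N, then levelled it and pressed.

**Last checks:**
- **Pressed down:** the carrier is level (pitch under 0.001 rad). Commanding it 1.2 mm lower gave no movement, only more force, up to 21 N. The rear edge reads -0.3 mm from the deck, so the bar should be level with it; I could not read the bar directly.
- **Grip and stillness:** the fingers are still closed on the rib and the joints are not moving.
- **Centring:** the carrier is centred between the rails to within about 1 mm.
- **Flap:** its lip looks closed in the pictures; I had no angle reading.
- **Surroundings:** the wide carrier, the bystanders and the blue look-alikes look unmoved.

**One disagreement:** by my first position for the station, the far edge would be 3.8 mm past the stop. The close wrist views put the station's rail and lip about 3 mm further along x, which accounts for most of that, and the contact force supports it.

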